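# Square up the coaster stack

## Robot

A 7-joint arm with a two-finger parallel gripper is mounted at the origin on a cart in front of the work surface, level with it; the furniture and walls round the work are solid. World frame = base frame: x ahead of the robot, y to its left, z up, the work surface at z = 0. Lengths are in m, angles in degrees, forces in N, time in s.
With the tool pointing down it reaches from about 0.425 to 0.875 m from the base axis. Payload 4.7 kg.
Tool frame: the origin (TCP) lies at the very end of the fingers, on their centre line; the grasp point (between the pads) lies 19 mm behind it; z points along the fingers, y is the line along which they close (so a half turn about z gives the same grasp; the last joint's range is limited). The gripper opens to 87 mm and grips with 3 to 60 N. Pads are 19 mm wide; open, the fingers measure 117 mm over their backs; the gripper's body (75 mm by 190 mm) begins 51 mm behind the grasp point.
Start: joints at [70.938, 18.392, -4.016, 83.108, 1.295, 78.541, -3.26], TCP at [0.221, -0.611, 0.188] pointing down, gripper open.
Joint ranges: [-163.93, 163.93], [-17.29, 119.83], [-79.2, 71.16], [3.27, 140.29], [-89.18, 269.18], [5.43, 117.66], [-154.24, 154.24]. Speed limits (degrees/s): [147.25, 147.25, 180, 180, 180, 180, 180].

## Interface

Orientations are given as [roll, pitch, yaw] about the fixed x, y, z axes, in that order (R = Rz(yaw) Ry(pitch) Rx(roll)).
In Python, from cell import telemetry, cams, env gives the robot as it stands.
- The arm moves only by the tool arm_command, never from a script. Its argument "series" is text: rows parted by semicolons, each of 5 numbers parted by spaces: the shift along the tool's x, y, z in mm, then the turn about the tool's z in rad, then the closure in counts, from 0 (fully open) to 255 (shut). A call has 1 to 20 rows; each row shifts and turns the commanded pose from where the row before left it, along the tool's axes as they then stand; what a row does not reach is not made up. A row lasts 1/12 s, in which the tool goes at most 41.7 mm and 7.16 degrees, less where a joint would pass 70% of its speed; a pose out of reach is approached as far as the arm can. A call is refused whole if a number of a shift passes 41.7 or a number of a turn 0.125, either way. A call with a gripper value outside its range is refused whole. The fingers move at their own pace and stop on an object; "squeeze" is the grip in N (left out, the last holds). Time passes only in rows, so rows that do not move let the fingers close. It gives the time, the measured TCP pose, the force, the opening and the grip force at its end, in the units of the state.
- telemetry.get_obs(): the state, without advancing time (a new reading comes with each control period).
- cams.read_camera(name): name is "scene" or "top" or "wrist"; returns the picture (480x640x3 uint8, blue, green, red); there is no depth.
- cams.calibration(name): a dict with "K" (3x3 intrinsics, pixels), "origin" and "rotation" of the camera in the world; the wrist camera has in their place "hand_eye" (4x4, takes a point from camera to tool coordinates, whose origin is the TCP and whose axes are the flange's). Camera axes: x right, y down, z forward; pixel columns grow to the right and rows downward; lengths in m; the calibration is good to about 2 mm. A picture is of the moment at which its call begins: read the wrist's pose just before it. calibration takes no time and is no camera call.
- env.sign_off(): hands the job in; it is judged then, once.
The state is a dict: "time_s": time; "qpos": joint angles; "joint_velocities": joint speeds; "effort": joint torques, N m; "tool_pos": TCP position; "tool_rot": TCP orientation; "force": force on the tool from outside, world axes, zero at the start; "wrist_torque": the same for the moment, N m; "grip_width": finger opening in m; "grasp_force": force on a finger pad.
Only numpy, scipy, OpenCV 4.12 (cv2) and the standard library are available. Lean on these libraries where they do the work, as an engineer would, in place of code of your own. Each camera call takes 0.05 s, during which the arm holds its last target. There are 200 camera calls.

## Task

Lay the loose coaster on top of the stack in the coaster stand, lengthwise like the others, and tap the stack from its two open sides until all five coasters lie flush against the end board and against the side posts, forming one neat block. Leave the mug, salt shaker, remote control and tape where they are.

Things in the scene. Friction and masses are not known exactly. Their poses are not given: they have to be found in the camera images.
- stand_home (a point): Coaster stand fixed to the table: wooden base 10 mm high, an upright end board, two steel posts. This point is on the base's top face, under the centre of a coaster that touches board and posts; x, y along such a coaster's length and width, z up. The -x and -y sides are open; there the base ends 8 mm inside an aligned coaster's edges (x = -42, y = -22 mm), so it does not obstruct pushing.
- stand_end_stop (a point): Middle of the inner face of the stand's upright wooden end board (+x side, far short side of the stack), 50 mm in x from the home point, 15 mm above the base. The board is 60 mm wide (y from -30 to +30 mm), 8 mm thick, its top 50 mm above the table. Axes as the stand's.
- stand_side_stop (a point): On the plane of the faces of the two steel posts on the stand's +y side (left long side), 30 mm in y from the home point and 15 mm above the base. The posts are 8 mm thick, tops 49 mm above the table, axes at x = +27 and -38 mm, with a 57 mm free gap between them where a finger fits. Axes as the stand's.
- coaster_1_mid (a point): Centre of coaster 1 of the four stacked in the stand (1 lowest, 4 top): rectangular dark wooden coaster, 100 mm along its x, 60 mm along its y, 6 mm thick, corners rounded 6 mm, about 45 g. It starts 5 to 13 mm short of the end board, 7 to 12 mm short of the posts, and a little turned; coasters slide freely on each other.
- coaster_2_mid (a point): Centre of coaster 2 of the four stacked in the stand (1 lowest, 4 top): rectangular dark wooden coaster, 100 mm along its x, 60 mm along its y, 6 mm thick, corners rounded 6 mm, about 45 g. It starts 5 to 13 mm short of the end board, 7 to 12 mm short of the posts, and a little turned; coasters slide freely on each other.
- coaster_3_mid (a point): Centre of coaster 3 of the four stacked in the stand (1 lowest, 4 top): rectangular dark wooden coaster, 100 mm along its x, 60 mm along its y, 6 mm thick, corners rounded 6 mm, about 45 g. It starts 5 to 13 mm short of the end board, 7 to 12 mm short of the posts, and a little turned; coasters slide freely on each other.
- coaster_4_mid (a point): Centre of coaster 4 of the four stacked in the stand (1 lowest, 4 top): rectangular dark wooden coaster, 100 mm along its x, 60 mm along its y, 6 mm thick, corners rounded 6 mm, about 45 g. It starts 5 to 13 mm short of the end board, 7 to 12 mm short of the posts, and a little turned; coasters slide freely on each other.
- coaster_5_mid (a point): Centre (3 mm above the table at the start) of the loose fifth coaster, lying flat on the table to the right of the stand: rectangular dark wooden coaster, 100 mm along its x, 60 mm along its y, 6 mm thick, corners rounded 6 mm, about 45 g. 
- coaster_1: Coaster 1 itself; origin at the centre of its underside, axes as its centre point.
- coaster_2: Coaster 2 itself; origin at the centre of its underside, axes as its centre point.
- coaster_3: Coaster 3 itself; origin at the centre of its underside, axes as its centre point.
- coaster_4: Coaster 4 itself; origin at the centre of its underside, axes as its centre point.
- coaster_5: Coaster 5 itself; origin at the centre of its underside, axes as its centre point.
- mug_1: Bystander: blue mug, 98 mm high; origin under its centre.
- salt_shaker: Bystander: salt shaker, 44 mm across, 90 mm high; origin under its centre.
- remote_1: Bystander: grey remote control, 179 x 45 x 19 mm; origin under its centre, x along its length.
- tape_1: Bystander: small black roll of tape, 60 mm across, 19 mm high; origin under its centre.

How it is judged:
By the outcome, as a careful person would: the job done as asked, in the order asked, and still so for the second after the job is handed in, with the robot touching nothing.
It also fails if it takes over 64 s, if anything falls off the work surface, if the arm or the gripper's body presses on something with over 40 N, if the wrist force passes 120 N, or if a joint passes its speed limit or range.

## Working session

There is one attempt and no reset: what is moved stays moved. The work goes in short steps, Python scripts to look and compute and a tool call to move; the robot and the scene stay as the last step left them, time stands still between calls to the robot, and variables do not carry over. Pictures are saved under pics/ and viewed, at most 10 in all, crops included, and the job is handed in when it is done.

Besides the shell and the picture viewer there is one more tool, called after ">>>" by a JSON object that holds its "name" and its "arguments", one argument or row to a line. arm_command: Moves the arm, as the interface text tells. Its arguments: {"type":"object","properties":{"series":{"type":"string"},"squeeze":{"type":"number"}},"required":["series"]}

```bash
mkdir -p pics; ls; python3 - <<'E'
from cell import telemetry, cams, env
import cv2
for n in("top","scene"):
    cv2.imwrite(f"pics/{n}0.png",cams.read_camera(n)); c=cams.calibration(n); print(n,c)
print(cams.calibration("wrist")); print(telemetry.get_obs())
E
```

```text
pics
top {'K': array([[566.91851079,   0.        , 324.27252325],
       [  0.        , 566.91851079, 235.08002408],
       [  0.        ,   0.        ,   1.        ]]), 'origin': array([0.44778594, 0.01706251, 1.16120326]), 'rotation': array([-175.97320083,   -0.51664671,  -88.49597976])}
scene {'K': array([[469.92038769,   0.        , 322.32550685],
       [  0.        , 469.92038769, 240.99013815],
       [  0.        ,   0.        ,   1.        ]]), 'origin': array([-0.02711956,  0.52372921,  0.44307425]), 'rotation': array([-117.04712267,   -1.07361348, -131.29337658])}
{'K': array([[350.54768426,   0.        , 314.89583567],
       [  0.        , 350.54768426, 239.37662117],
       [  0.        ,   0.        ,   1.        ]]), 'hand_eye': array([[ 1.64191994e-03, -9.70723967e-01, -2.40192180e-01,
         6.52530722e-02],
       [ 9.99997619e-01,  1.24865117e-03,  1.78948549e-03,
        -4.32886757e-04],
       [-1.43718021e-03, -2.40194546e-01,  9.70723707e-01,
        -1.98084041e-01],
       [ 0.00000000e+00,  0.00000000e+00,  0.00000000e+00,
         1.00000000e+00]])}
{'time_s': 0.1, 'qpos': array([70.93839511, 18.43234987, -4.01583177, 83.16796914,  1.29603546,
       78.54307676, -3.25966423]), 'joint_velocities': array([-0.06804729, -0.06260155,  0.03681685, -0.01487523,  0.05765795,
       -0.01016589,  0.05625009]), 'effort': array([-6.04893958e-04, -4.92573738e+01, -4.05915650e-01, -3.13398886e+01,
       -6.41463208e-02,  3.95396759e-02,  8.97425775e-05]), 'tool_pos': array([ 0.22067373, -0.61079019,  0.18679842]), 'tool_rot': array([-1.79901899e+02,  6.54283437e-03,  1.98720334e+01]), 'force': array([-0.4354978 ,  0.35539368, -0.1859587 ]), 'wrist_torque': array([ 0.06231622, -0.00396041, -0.00428619]), 'grasp_force': 0.0, 'grip_width': 0.08725612867085145}
```

View pics/top0.png

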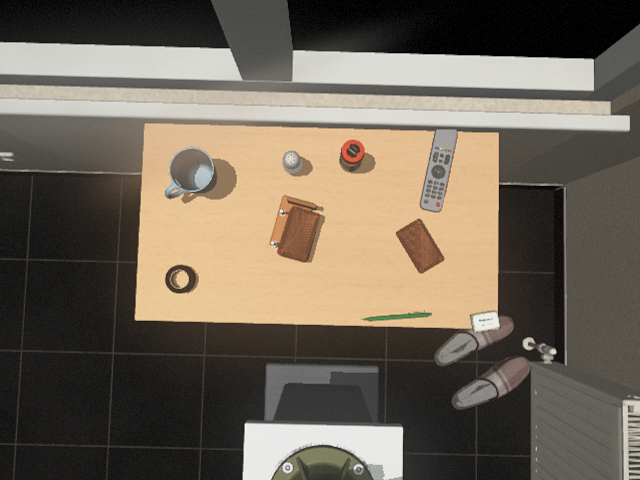

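View pics/scene0.png

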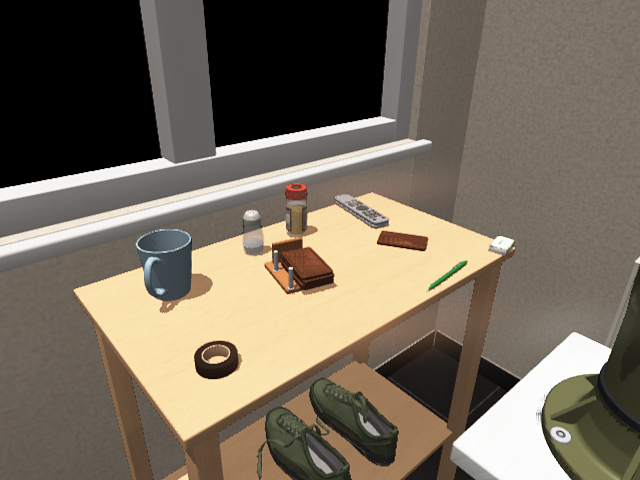

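The top view shows the stand and stack at about (298,232), with the board on its upper edge near (303,204) and the posts at (283,212) and (274,243). The loose coaster is at (420,246). The scene view agrees, and the arm's path is clear.

```bash
cat > h.py <<'E'
import numpy as np, cv2
from scipy.spatial.transform import Rotation as R
from cell import telemetry, cams, env
def pose(n,obs=None):
    c=cams.calibration(n)
    if n=="wrist":
        T=np.eye(4); T[:3,:3]=R.from_euler('xyz',obs['tool_rot'],degrees=True).as_matrix(); T[:3,3]=obs['tool_pos']
        T=T@c['hand_eye']; return c['K'],T[:3,3],T[:3,:3]
    return c['K'],np.array(c['origin']),R.from_euler('xyz',c['rotation'],degrees=True).as_matrix()
def cast(P,uv,z):
    K,o,M=P; uv=np.atleast_2d(uv).astype(float)
    d=np.c_[uv,np.ones(len(uv))]@np.linalg.inv(K).T@M.T
    return o+d*((z-o[2])/d[:,2])[:,None]
def rect(xy):   # centre, (long,short), yaw of long side in deg
    c,(w,h),a=cv2.minAreaRect((np.asarray(xy)[:,:2]*1000).astype(np.float32))
    if w<h: w,h,a=h,w,a+90
    return np.round(c,1),round(w,1),round(h,1),round((a+90)%180-90,1)
def brown(im):
    h=cv2.cvtColor(im,cv2.COLOR_BGR2HSV)
    m=cv2.inRange(h,(0,70,15),(14,255,150))
    return cv2.morphologyEx(m,cv2.MORPH_OPEN,np.ones((3,3)))
def local(o,p): # world xyz (m) difference -> tool axes mm
    return np.round(R.from_euler('xyz',o['tool_rot'],degrees=True).inv().apply(np.array(p)-o['tool_pos'])*1000,1)
E
python3 - <<'E'
from h import *
im=cv2.imread('pics/top0.png'); P=pose('top')
for uv in [(420,246),(298,234),(308,205)]: print(cv2.cvtColor(im,cv2.COLOR_BGR2HSV)[uv[1],uv[0]])
m=brown(im); cs,_=cv2.findContours(m,0,1)
for c in cs:
    if cv2.contourArea(c)<300: continue
    c=c[:,0]; u=c.mean(0)
    if not(250<u[0]<460 and 190<u[1]<290): continue
    print(u,rect(cast(P,c,.034 if u[0]<350 else .006)))
# post tops z=.049, board top ends z=.050
print(cast(P,[(283,212),(274,243)],.049)*1000, cast(P,[(285,199),(323,209)],.05)*1000)
E
```

```text
[ 11 137 127]
[ 12 139 134]
[ 13 138 165]
[419.66412214 245.29770992] (array([ 513.3, -186.8]), 99.2, 60.1, 32.1)
[301.2764977  230.70046083] (array([529.4,  62.7]), 102.4, 66.8, -14.7)
[[569.72452051  91.61619301  49.        ]
 [508.08554203 107.34964835  49.        ]] [[595.49112577  88.41620244  50.        ]
 [577.70529548  12.95959247  50.        ]]
```

>>> {"name": "arm_command", "arguments": {
  "series": "12 -9 1 0 0;24 -17 2 0 0;24 -17 2 0 0;24 -17 2 0 0;24 -17 2 0 0;24 -17 2 0 0;24 -17 2 0 0;24 -17 2 0 0;24 -17 2 0 0;24 -17 2 0 0;24 -17 2 0 0;24 -17 2 0 0;24 -17 2 0 0;24 -17 2 0 0;24 -17 2 0 0;24 -17 2 0 0;24 -17 2 0 0;24 -17 2 0 0;0 0 0 -0.107 0;0 0 0 -0.106 0"
}}

```text
time_s: 1.77
tool_pos: [0.5154, -0.1854, 0.1522]
tool_rot: [-179.9, -0.0, 32.6]
force: [-0.3, -0.9, -0.3]
grip_width: 0.0867
grasp_force: 0.0
```

```bash
python3 - <<'E'
from h import *
o=telemetry.get_obs(); im=cams.read_camera('wrist'); cv2.imwrite('pics/w1.png',im)
print(o['time_s'],o['tool_pos'],o['tool_rot'],o['qpos'],o['force'])
P=pose('wrist',o); m=brown(im)
for c in cv2.findContours(m,0,1)[0]:
    if cv2.contourArea(c)<2000: continue
    r=rect(cast(P,c[:,0],.006)); print(c[:,0].mean(0),r, local(o,[r[0][0]/1000,r[0][1]/1000,0.0]))
E
```

```text
1.7667 [ 0.51539934 -0.18539887  0.15217013] [-1.79925224e+02 -1.63704121e-03  3.26420511e+01] [ 41.10108947   8.78915034 -26.3420278   99.78652535   4.02438031
  72.41990656 -43.55172093] [-0.33621334 -0.93764921 -0.26793631]
[316.66889632 220.23411371] (array([ 514.3, -187.8]), 98.6, 58.9, 32.7) [ -2.2   1.6 152.2]
[95.22129436 46.40083507] (array([533.6,  70.7]), 127.3, 78.9, -13.1) [ 153.5 -205.6  152.4]
```

View pics/w1.png

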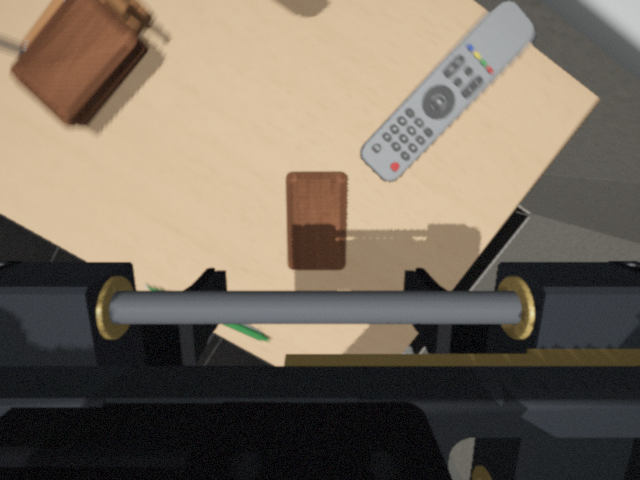

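The wrist view shows the loose coaster at (317,220), centred between the fingers. Both cameras agree to about 1 mm, so I'm going down to grasp it.

>>> {"name": "arm_command", "arguments": {
  "series": "-1 1 15 0 0;-1 0.5 30 0 0;0 0 30 0 0;0 0 30 0 0;0 0 20 0 0;0 0 12 0 0;0 0 7 0 0;0 0 4 0 0;0 0 0 0 0;0 0 0 0 0"
}}

```text
time_s: 2.65
tool_pos: [0.5147, -0.191, 0.0058]
tool_rot: [179.9, -0.1, 32.0]
force: [0.3, 0.4, -0.7]
grip_width: 0.0875
grasp_force: 0.0
```

>>> {"name": "arm_command", "arguments": {
  "series": "1.5 -2 3.5 0 0;0 0 0 0 0;0 0 0 0 255;0 0 0 0 255;0 0 0 0 255;0 0 0 0 255;0 0 0 0 255;0 0 0 0 255",
  "squeeze": 20
}}

```text
time_s: 3.32
tool_pos: [0.5139, -0.1882, 0.0013]
tool_rot: [180.0, 0.0, 32.1]
force: [-0.0, -0.2, 0.4]
grip_width: 0.0552
grasp_force: 0.0
```

```bash
python3 - <<'E'
from h import *
o=telemetry.get_obs(); im=cams.read_camera('wrist'); cv2.imwrite('pics/w2.png',im[150:480])
o=telemetry.get_obs(); print(o['time_s'],o['tool_pos'],o['tool_rot'],o['force'],o['grip_width'],o['grasp_force'])
E
```

```text
3.3667 [ 0.5139217  -0.18822336  0.00126755] [1.79994065e+02 3.42940086e-03 3.20719405e+01] [ 0.18968929 -0.20146711 -1.0084326 ] 0.050959101269993645 0.0
```

View pics/w2.png

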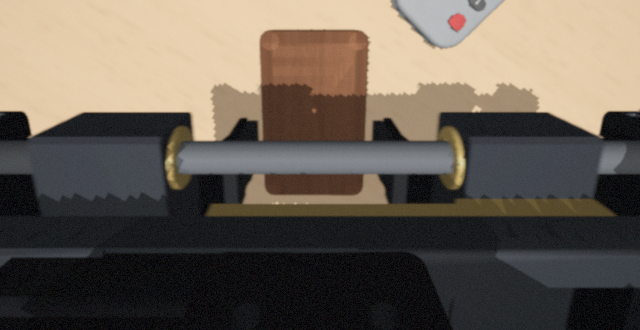

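The picture shows the coaster at (315,112) in the crop with the fingers close on both sides, still closing.

>>> {"name": "arm_command", "arguments": {
  "series": "0 0 0 0 255;0 0 0 0 255;0 0 0 0 255;0 0 0 0 255"
}}

```text
time_s: 3.7
tool_pos: [0.5139, -0.1882, 0.0012]
tool_rot: [-180.0, 0.0, 32.1]
force: [-0.6, 0.3, -0.4]
grip_width: 0.024
grasp_force: 0.0
```

```bash
python3 - <<'E'
from h import *
im=cams.read_camera('wrist'); s=cams.read_camera('scene')[190:280,340:480]
s=cv2.resize(s,None,fx=4,fy=4); w=im[150:390]
s=cv2.copyMakeBorder(s,0,0,0,80,0); 
cv2.imwrite('pics/w3.png',np.vstack([w,s[:,:640]]))
o=telemetry.get_obs(); print(o['time_s'],o['tool_pos'],o['force'],o['grip_width'],o['grasp_force'])
E
```

```text
3.8 [ 0.51391948 -0.18818238  0.00121824] [0.01681836 0.51586023 0.44350634] 0.016572171833410317 0.0
```

View pics/w3.png

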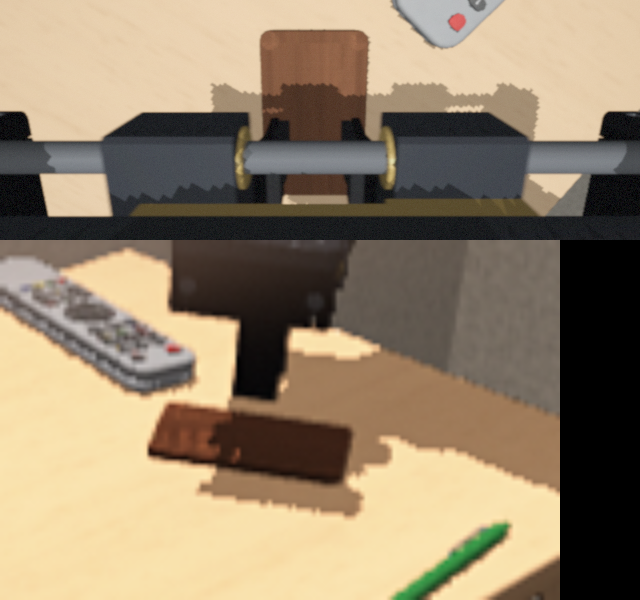

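```bash
python3 - <<'E'
from h import *
K,o,M=pose('scene')
for p in [(.514,-.188,0.001),(.514,-.188,.01),(.514,-.188,.02),(.514,-.188,.03),(.506,-.175,.01),(.506,-.175,.02),(.506,-.175,.03),(.5143,-.1878,.006)]:
    q=K@(M.T@(np.array(p)-o)); u=q[:2]/q[2]; print(p,u,(u-[340,190])*4+[0,240])
E
```

```text
(0.514, -0.188, 0.001) [403.28699832 240.11631655] [253.14799328 440.46526619]
(0.514, -0.188, 0.01) [403.70640229 236.26509915] [254.82560915 425.06039661]
(0.514, -0.188, 0.02) [404.17653844 231.94802861] [256.70615376 407.79211445]
(0.514, -0.188, 0.03) [404.65108292 227.59047813] [258.60433169 390.36191251]
(0.506, -0.175, 0.01) [402.62116707 239.39289404] [250.48466827 437.57157618]
(0.506, -0.175, 0.02) [403.09254429 235.03208766] [252.37017717 420.12835065]
(0.506, -0.175, 0.03) [403.5684017  230.62983423] [254.27360679 402.51933692]
(0.5143, -0.1878, 0.006) [403.34609164 237.95782614] [253.38436655 431.83130456]
```

The coaster hasn't moved, and the scene view shows the fingers closing above it with the black tip at about (255,398), roughly 25 mm up. So the real tips sit higher than the reported TCP. I'll reopen and feel downward carefully.

>>> {"name": "arm_command", "arguments": {
  "series": "0 0 0 0 0;0 0 0 0 0;0 0 0 0 0;0 0 0 0 0;0 0 0 0 0;0 0 0 0 0;0 0 0 0 0;0 0 0 0 0;0 0 0 0 0;0 0 0 0 0;0 0 2 0 0;0 0 2 0 0;0 0 0 0 0"
}}

```text
time_s: 4.88
tool_pos: [0.5135, -0.1881, -0.0033]
tool_rot: [-180.0, 0.0, 32.1]
force: [0.0, -1.2, -0.5]
grip_width: 0.0858
grasp_force: 0.0
```

>>> {"name": "arm_command", "arguments": {
  "series": "0 0 2 0 0;0 0 2 0 0;0 0 2 0 0;0 0 0 0 0"
}}

```text
time_s: 5.22
tool_pos: [0.5135, -0.188, -0.0093]
tool_rot: [-180.0, 0.0, 32.1]
force: [0.5, 0.2, -0.1]
grip_width: 0.0872
grasp_force: 0.0
```

```bash
python3 - <<'E'
from h import *
s=cams.read_camera('scene')[190:260,360:460]
cv2.imwrite('pics/s4.png',cv2.resize(s,None,fx=8,fy=8,interpolation=cv2.INTER_CUBIC))
o=telemetry.get_obs(); print(o['time_s'],o['tool_pos'],o['force'],o['grip_width'],o['qpos'])
E
```

```text
5.2667 [ 0.51366883 -0.18806265 -0.00909719] [0.992675   0.21634461 0.08026897] 0.08704066561989247 [ 39.29792377  18.47260072 -25.04028741 108.95455444   9.46650702
  54.61212553 -48.04205599]
```

View pics/s4.png

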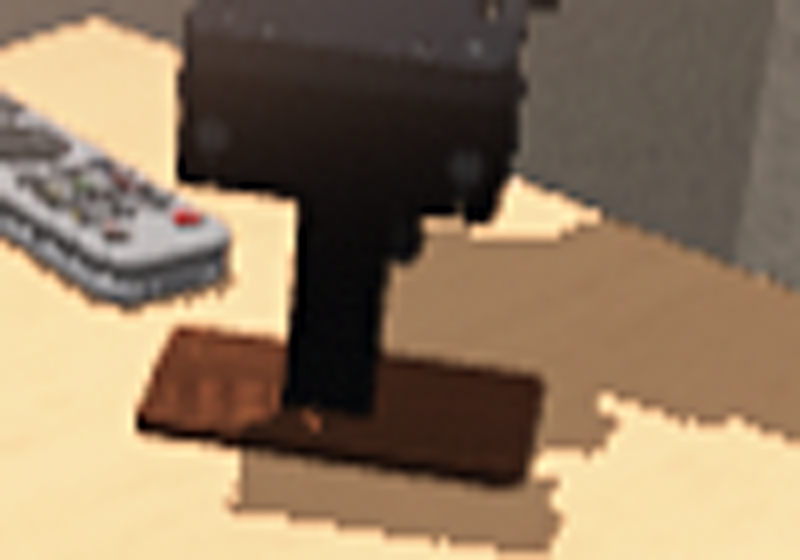

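The near finger tip is at about (335,415) in this crop, still about 19 mm above the table with a reported z of -9 mm. The tip offset is therefore about 27 mm. I'll keep going down and watch the force.

>>> {"name": "arm_command", "arguments": {
  "series": "0 0 4 0 0;0 0 4 0 0;0 0 2 0 0;0 0 0 0 0"
}}

```text
time_s: 5.6
tool_pos: [0.5133, -0.1879, -0.0195]
tool_rot: [-179.9, 0.0, 32.1]
force: [-0.7, -0.1, -1.0]
grip_width: 0.0872
grasp_force: 0.0
```

>>> {"name": "arm_command", "arguments": {
  "series": "0 0 1.5 0 0;0 0 1.5 0 0;0 0 0 0 0"
}}

```text
time_s: 5.85
tool_pos: [0.5138, -0.1881, -0.022]
tool_rot: [-180.0, 0.0, 32.1]
force: [0.4, -0.1, 0.8]
grip_width: 0.0873
grasp_force: 0.0
```

>>> {"name": "arm_command", "arguments": {
  "series": "0 0 1 0 0;0 0 1 0 0;0 0 0 0 0"
}}

```text
time_s: 6.1
tool_pos: [0.5138, -0.1881, -0.0239]
tool_rot: [-180.0, 0.0, 32.1]
force: [-0.5, 0.4, 0.1]
grip_width: 0.0872
grasp_force: 0.0
```

>>> {"name": "arm_command", "arguments": {
  "series": "0 0 1 0 0;0 0 0 0 0"
}}

```text
time_s: 6.27
tool_pos: [0.5138, -0.1882, -0.0249]
tool_rot: [-180.0, 0.0, 32.1]
force: [0.9, -0.4, -0.9]
grip_width: 0.0871
grasp_force: 0.0
```

>>> {"name": "arm_command", "arguments": {
  "series": "0 0 1 0 0;0 0 0 0 0"
}}

```text
time_s: 6.43
tool_pos: [0.5138, -0.1882, -0.0259]
tool_rot: [-180.0, 0.0, 32.1]
force: [-1.2, -0.5, 0.0]
grip_width: 0.0869
grasp_force: 0.0
```

>>> {"name": "arm_command", "arguments": {
  "series": "0 0 1 0 0;0 0 0 0 0"
}}

```text
time_s: 6.6
tool_pos: [0.5138, -0.1881, -0.0269]
tool_rot: [-180.0, 0.0, 32.1]
force: [-0.4, 0.8, 0.3]
grip_width: 0.0867
grasp_force: 0.0
```

>>> {"name": "arm_command", "arguments": {
  "series": "0 0 1 0 0;0 0 0 0 0"
}}

```text
time_s: 6.77
tool_pos: [0.5138, -0.1881, -0.028]
tool_rot: [-180.0, 0.0, 32.1]
force: [-1.0, -0.3, 1.2]
grip_width: 0.087
grasp_force: 0.0
```

>>> {"name": "arm_command", "arguments": {
  "series": "0 0 0 0 255;0 0 0 0 255;0 0 0 0 255;0 0 0 0 255;0 0 0 0 255;0 0 0 0 255;0 0 0 0 255",
  "squeeze": 20
}}

```text
time_s: 7.35
tool_pos: [0.514, -0.1882, -0.0277]
tool_rot: [180.0, 0.0, 32.1]
force: [0.3, 1.6, 0.2]
grip_width: 0.0483
grasp_force: 0.0
```

>>> {"name": "arm_command", "arguments": {
  "series": "0 0 1 0 120;0 0 1 0 120;0 0 0 0 120"
}}

```text
time_s: 7.6
tool_pos: [0.5141, -0.1883, -0.0284]
tool_rot: [180.0, 0.0, 32.1]
force: [-4.1, 1.3, 12.1]
grip_width: 0.0463
grasp_force: 5.3
```

>>> {"name": "arm_command", "arguments": {
  "series": "0 0 1 0 120;0 0 0 0 120"
}}

```text
time_s: 7.77
tool_pos: [0.5141, -0.1883, -0.0284]
tool_rot: [180.0, 0.1, 32.1]
force: [-5.7, 2.2, 17.9]
grip_width: 0.0458
grasp_force: 8.8
```

>>> {"name": "arm_command", "arguments": {
  "series": "0 0 1 0 120;0 0 0 0 120"
}}

```text
time_s: 7.93
tool_pos: [0.5141, -0.1883, -0.0285]
tool_rot: [180.0, 0.1, 32.1]
force: [-8.2, 2.5, 25.3]
grip_width: 0.046
grasp_force: 12.3
```

>>> {"name": "arm_command", "arguments": {
  "series": "0 0 -4 0 120;0 0 -2 0 120;0 0 0 0 120"
}}

```text
time_s: 8.18
tool_pos: [0.5143, -0.1884, -0.0254]
tool_rot: [179.9, -0.0, 32.1]
force: [0.0, -0.2, -0.2]
grip_width: 0.0462
grasp_force: 0.0
```

```bash
python3 - <<'E'
from h import *
im=cams.read_camera('wrist'); s=cams.read_camera('scene')[200:260,360:460]
s=cv2.resize(s,(640,384),interpolation=cv2.INTER_CUBIC)
cv2.imwrite('pics/w5.png',np.vstack([im[170:370],s]))
o=telemetry.get_obs(); print(o['time_s'],o['tool_pos'],o['force'],o['grip_width'],o['grasp_force'])
E
```

```text
8.2833 [ 0.51371136 -0.18813811 -0.02610855] [ 0.1456107  -0.54265894  0.41899977] 0.04572034369819911 0.0
```

View pics/w5.png

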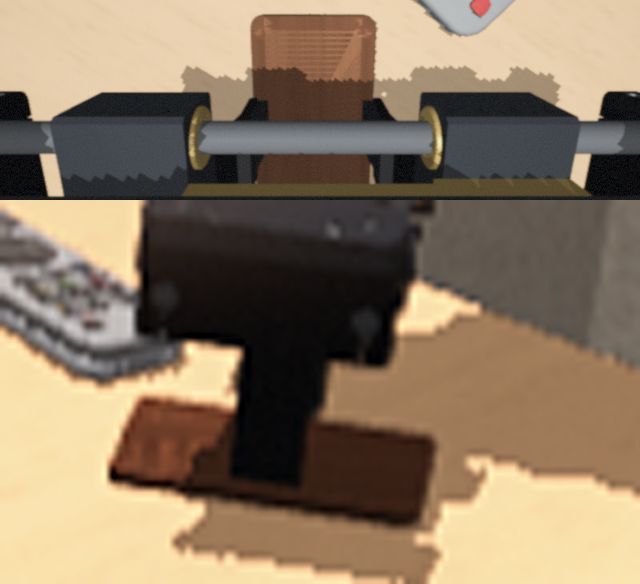

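The tips are just above the coaster's top face at (268,485). Contact at a reported -28.4 mm on the 6 mm coaster puts the real tip at reported z + 34 mm. I'll open, go down to a reported -33 mm, and grip.

>>> {"name": "arm_command", "arguments": {
  "series": "0 0 0 0 0;0 0 0 0 0;0 0 0 0 0;0 0 0 0 0;0 0 0 0 0;0 0 0 0 0;0 0 3 0 0;0 0 2 0 0;0 0 1 0 0;0 0 1 0 0;0 0 0 0 0"
}}

```text
time_s: 9.2
tool_pos: [0.5137, -0.1881, -0.0331]
tool_rot: [-180.0, 0.0, 32.1]
force: [0.6, -0.2, -0.5]
grip_width: 0.087
grasp_force: 0.0
```

>>> {"name": "arm_command", "arguments": {
  "series": "0 0 0 0 255;0 0 0 0 255;0 0 0 0 255;0 0 0 0 255;0 0 0 0 255;0 0 0 0 255;0 0 0 0 255",
  "squeeze": 25
}}

```text
time_s: 9.78
tool_pos: [0.514, -0.1882, -0.0327]
tool_rot: [180.0, 0.0, 32.1]
force: [-0.2, -0.2, 0.7]
grip_width: 0.0589
grasp_force: 25.0
```

Gripped at 59 mm with 25 N. I'll lift, carry it beside the stand, turn to the stand's yaw, and look from there.

>>> {"name": "arm_command", "arguments": {
  "series": "0 0 -15 0 255;0 0 -37 0 255;0 0 -37 0 255;0 0 -37 0 255;0 0 -37 0 255;5.5 -25 0 0 255;5.5 -25.5 0 0 255;5.5 -25.5 0 0 255;5.5 -25.5 0 0 255;5.5 -25.5 0 0 255;5.5 -25.5 0 0 255;5.5 -25.5 0 0 255;0 0 0 0.116 255;0 0 0 0.116 255;0 0 0 0.116 255;0 0 0 0.116 255;0 0 0 0.116 255;0 0 0 0.116 255;0 0 0 0.117 255;0 0 0 0 255"
}}

```text
time_s: 11.45
tool_pos: [0.4518, -0.0169, 0.1302]
tool_rot: [180.0, 0.0, -14.7]
force: [-0.3, 0.3, -1.2]
grip_width: 0.0595
grasp_force: 25.0
```

```bash
python3 - <<'E'
from h import *
o=telemetry.get_obs(); im=cams.read_camera('wrist'); cv2.imwrite('pics/w6.png',im)
print(o['time_s'],o['tool_pos'],o['tool_rot'],o['qpos'],o['force'],o['grip_width'],o['grasp_force'])
E
```

```text
11.45 [ 0.4518459  -0.01690596  0.13016034] [ 1.79983202e+02  5.00320970e-03 -1.46704281e+01] [  35.53678016   -2.73343405  -35.44183634  113.18002763   -1.68062624
   69.06477491 -103.94376593] [-0.28465407  0.27336791 -1.21990802] 0.0594536720791803 25.00191181898117
```

View pics/w6.png

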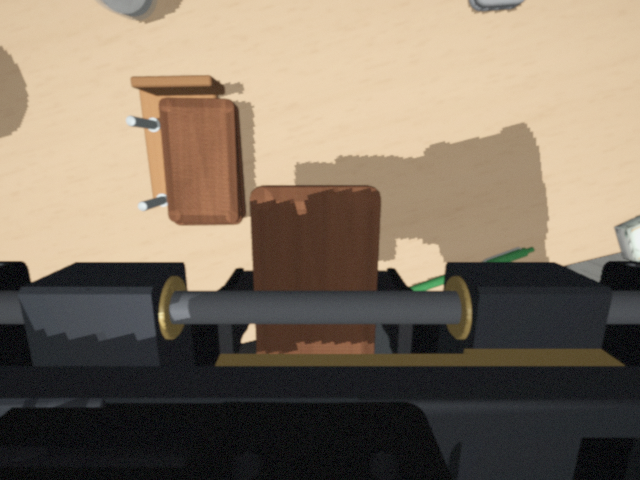

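The wrist view shows the stack at (200,160), post tops at (131,120) and (144,206), and the board top from (133,80) to (212,80). The held coaster at (315,270) is straight in the grip.

```bash
python3 - <<'E'
from h import *
o=dict(tool_pos=np.array([.45185,-.01691,.13016]),tool_rot=np.array([180,0,-14.67])); P=pose('wrist',o)
p=cast(P,[(131,120),(144,206)],.049)*1000; b=cast(P,[(133,80),(212,80),(133,76),(212,88)],.05)*1000
print(p.round(1),b.round(1))
d=p[0]-p[1]; a=np.degrees(np.arctan2(d[1],d[0])); print('posts dist',np.hypot(*d[:2]),'yaw',a, 'board yaw',np.degrees(np.arctan2(*(b[0]-b[1])[1::-1]))-90)
im=cv2.imread('pics/w6.png'); m=brown(im); m[:,246:]=0; m[:92]=0
for c in cv2.findContours(m,0,1)[0]:
    if cv2.contourArea(c)>2000: print(c[:,0].min(0),c[:,0].max(0),rect(cast(P,c[:,0],.034)))
a=np.radians(a); X=np.array([np.cos(a),np.sin(a)]); Y=np.array([-X[1],X[0]])
h=p.mean(0)[:2]+5.5*X-34*Y; print('home',h,'board in stand',[( (q[:2]-h)@X,(q[:2]-h)@Y) for q in b])
# held coaster at depth tip(=tcp z-.034)+6mm
m=brown(im); m[:,:246]=0; m[:,385:]=0; m[:180]=0; c=max(cv2.findContours(m,0,1)[0],key=cv2.contourArea)[:,0]
c=c[c[:,1]<262]; q=cast(P,c,.13016+.0327+.006)*1000; q2=(q[:,:2]-np.array([451.85,-16.91])); 
print('held y range',(q2@Y).min(),(q2@Y).max(),'x max',(q2@X).max())
E
```

```text
[[573.2  95.2  49. ]
 [509.3 109.6  49. ]] [[598.7  82.9  50. ]
 [584.1  26.8  50. ]
 [601.3  81.9  50. ]
 [578.9  28.5  50. ]]
posts dist 65.50848444068978 yaw -12.659660149991584 board yaw -14.56489442201709
home [539.1293304   68.03721993] board in stand [(np.float64(54.89427043444605), np.float64(27.60028528690245)), (np.float64(52.965048884769054), np.float64(-30.39547400167712)), (np.float64(57.59648604426494), np.float64(27.172520879637485)), (np.float64(47.5084102947037), np.float64(-29.828154905761544))]
held y range -31.13287953003215 28.981912006108104 x max 51.322683912104466
```

>>> {"name": "arm_command", "arguments": {
  "series": "10.7 -18.8 0 0 255;10.7 -18.8 0 0 255;10.7 -18.8 0 0 255;10.7 -18.8 0 0 255;10.7 -18.8 0 0 255;0 0 15 -0.008 255;0 0 30 0 255;0 0 30 0 255;0 0 25 0 255;0 0 12 0 255;0 0 6 0 255;0 0 3 0 255;0 0 0 0 255"
}}

```text
time_s: 12.58
tool_pos: [0.528, 0.0608, 0.0097]
tool_rot: [-180.0, -0.0, -14.0]
force: [-0.0, 0.2, -1.4]
grip_width: 0.0592
grasp_force: 25.0
```

>>> {"name": "arm_command", "arguments": {
  "series": "0 0 3 0 255;0 0 2 0 255;0 0 1.5 0 255;0 0 0 0 255"
}}

```text
time_s: 12.92
tool_pos: [0.5276, 0.0606, 0.003]
tool_rot: [180.0, -0.0, -14.0]
force: [0.2, -0.2, -0.5]
grip_width: 0.0595
grasp_force: 25.0
```

Feel down to contact.

>>> {"name": "arm_command", "arguments": {
  "series": "0 0 1 0 255;0 0 0.7 0 255;0 0 0 0 255"
}}

```text
time_s: 13.17
tool_pos: [0.5276, 0.0607, 0.0013]
tool_rot: [180.0, -0.0, -14.0]
force: [-0.2, 0.3, 1.5]
grip_width: 0.0597
grasp_force: 25.0
```

>>> {"name": "arm_command", "arguments": {
  "series": "0 0 0.4 0 255;0 0 0 0 0;0 0 0 0 0;0 0 0 0 0;0 0 0 0 0;0 0 0 0 0;0 0 0 0 0;0 0 -5 0 0;0 0 -20 0 0;0 0 -30 0 0;0 0 -35 0 0;0 0 -35 0 0;0 0 0 0 0"
}}

```text
time_s: 14.25
tool_pos: [0.5322, 0.0618, 0.1331]
tool_rot: [-179.8, -0.7, -14.0]
force: [1.7, 0.4, 0.8]
grip_width: 0.0871
grasp_force: 0.0
```

>>> {"name": "arm_command", "arguments": {
  "series": "-20 0.5 0 0 182;-20 0.5 0 0 182;-20 0.5 0 0 182;-20 0.5 0 0 182;0 0 0 0 182;0 0 0 0 182"
}}

```text
time_s: 14.75
tool_pos: [0.4491, 0.0781, 0.126]
tool_rot: [179.9, -0.1, -14.0]
force: [1.5, -0.5, -0.2]
grip_width: 0.0547
grasp_force: 0.0
```

>>> {"name": "arm_command", "arguments": {
  "series": "0 -2 15 0 182;0 0 30 0 182;0 0 30 0 182;0 0 30 0 182;0 0 20 0 182;0 0 12 0 182;0 0 6 0 182;0 0 3 0 182;0 0 0 0 182"
}}

```text
time_s: 15.5
tool_pos: [0.4505, 0.0803, -0.0201]
tool_rot: [-180.0, -0.0, -14.1]
force: [-0.0, -0.7, -0.5]
grip_width: 0.0248
grasp_force: 0.0
```

>>> {"name": "arm_command", "arguments": {
  "series": "0 0 2 0 182;3 0 0 0 182;3 0 0 0 182;3 0 0 0 182;2 0 0 0 182;2 0 0 0 182;2 0 0 0 182;2 0 0 0 182;2 0 0 0 182;0 0 0 0 182"
}}

```text
time_s: 16.33
tool_pos: [0.4686, 0.0754, -0.0224]
tool_rot: [-180.0, -0.0, -14.1]
force: [0.4, 1.0, -0.9]
grip_width: 0.025
grasp_force: 0.0
```

>>> {"name": "arm_command", "arguments": {
  "series": "1.5 0 0 0 182;1.5 0 0 0 182;1 0 0 0 182;0 0 0 0 182"
}}

```text
time_s: 16.67
tool_pos: [0.4719, 0.0746, -0.0225]
tool_rot: [180.0, 0.0, -14.0]
force: [-1.4, 0.7, 0.5]
grip_width: 0.025
grasp_force: 0.5
```

>>> {"name": "arm_command", "arguments": {
  "series": "1 0 0 0 182;1 0 0 0 182;1 0 0 0 182;0 0 0 0 182"
}}

```text
time_s: 17.0
tool_pos: [0.4748, 0.0738, -0.0225]
tool_rot: [180.0, 0.0, -14.0]
force: [-2.5, 0.5, 0.1]
grip_width: 0.025
grasp_force: 0.9
```

>>> {"name": "arm_command", "arguments": {
  "series": "1 0 0 0 182;0.5 0 0 0 182;0 0 0 0 182"
}}

```text
time_s: 17.25
tool_pos: [0.476, 0.0734, -0.0225]
tool_rot: [180.0, 0.1, -14.0]
force: [-3.6, -0.1, 0.9]
grip_width: 0.0248
grasp_force: 1.6
```

>>> {"name": "arm_command", "arguments": {
  "series": "0.5 0 0 0 182;0.5 0 0 0 182;0 0 0 0 182"
}}

```text
time_s: 17.5
tool_pos: [0.476, 0.0734, -0.0226]
tool_rot: [179.9, 0.2, -14.0]
force: [-6.1, 1.0, 3.3]
grip_width: 0.025
grasp_force: 3.1
```

>>> {"name": "arm_command", "arguments": {
  "series": "0.5 0 0 0 182;0.5 0 0 0 182;0.5 0 0 0 182;0 0 0 0 182"
}}

```text
time_s: 17.83
tool_pos: [0.476, 0.0733, -0.0228]
tool_rot: [179.9, 0.3, -14.0]
force: [-9.0, 0.9, 7.1]
grip_width: 0.0252
grasp_force: 4.8
```

>>> {"name": "arm_command", "arguments": {
  "series": "-6 0 0 0 182;-10 0 0 0 182;0 0 -20 0 123;0 0 -30 0 123;0 0 -25 0 123;18.2 15.8 0 0 123;18.2 15.8 0 0 123;18.2 15.8 0 0 123;18.3 15.8 0 0 123;0 0 0 -0.12 123;0 0 0 -0.12 123;0 0 0 -0.12 123;0 0 0 -0.12 123;0 0 0 -0.12 123;0 0 0 -0.12 123;0 0 0 -0.12 123;0 0 0 -0.12 123;0 0 0 -0.12 123;0 0 0 -0.12 123;0 0 0 -0.12 123"
}}

```text
time_s: 19.5
tool_pos: [0.5193, -0.0024, 0.053]
tool_rot: [179.9, -0.0, 61.9]
force: [-0.3, -0.4, -0.1]
grip_width: 0.045
grasp_force: 0.0
```

>>> {"name": "arm_command", "arguments": {
  "series": "0 0 0 -0.12 123;0 0 0 -0.12 123;0 0 0 -0.01 123;0 0 0 0 123"
}}

```text
time_s: 19.83
tool_pos: [0.519, -0.0024, 0.0528]
tool_rot: [179.9, -0.0, 75.7]
force: [0.2, -0.6, 0.1]
grip_width: 0.0452
grasp_force: 0.0
```

>>> {"name": "arm_command", "arguments": {
  "series": "0 0 20 0 123;0 0 25 0 123;0 0 18 0 123;0 0 8 0 123;0 0 4 0 123;4 0 0 0 123;4 0 0 0 123;3 0 0 0 123;2 0 0 0 123;2 0 0 0 123;2 0 0 0 123;2 0 0 0 123;2 0 0 0 123;0 0 0 0 123"
}}

```text
time_s: 21.0
tool_pos: [0.5239, 0.0184, -0.0223]
tool_rot: [180.0, 0.0, 75.9]
force: [-0.1, -0.1, 0.6]
grip_width: 0.0448
grasp_force: 0.0
```

>>> {"name": "arm_command", "arguments": {
  "series": "2 0 0 0 123;2 0 0 0 123;1 0 0 0 123;1 0 0 0 123;0 0 0 0 123"
}}

```text
time_s: 21.42
tool_pos: [0.5251, 0.024, -0.0225]
tool_rot: [-180.0, 0.0, 75.9]
force: [-2.6, -1.1, 1.3]
grip_width: 0.0451
grasp_force: 0.8
```

>>> {"name": "arm_command", "arguments": {
  "series": "1 0 0 0 123;1 0 0 0 123;1 0 0 0 123;0 0 0 0 123"
}}

```text
time_s: 21.75
tool_pos: [0.5263, 0.027, -0.0224]
tool_rot: [180.0, -0.0, 75.9]
force: [-0.1, -1.7, -1.4]
grip_width: 0.0452
grasp_force: 0.7
```

>>> {"name": "arm_command", "arguments": {
  "series": "1 0 0 0 123;1 0 0 0 123;0 0 0 0 123"
}}

```text
time_s: 22.0
tool_pos: [0.5268, 0.029, -0.0224]
tool_rot: [180.0, -0.0, 75.9]
force: [-0.2, -2.0, -1.8]
grip_width: 0.0451
grasp_force: 0.9
```

>>> {"name": "arm_command", "arguments": {
  "series": "1 0 0 0 123;1 0 0 0 123;0 0 0 0 123"
}}

```text
time_s: 22.25
tool_pos: [0.5268, 0.0292, -0.0224]
tool_rot: [-180.0, 0.1, 75.9]
force: [-1.7, -4.7, 1.0]
grip_width: 0.0451
grasp_force: 2.7
```

>>> {"name": "arm_command", "arguments": {
  "series": "1 0 0 0 123;1 0 0 0 123;0 0 0 0 123;-6 0 0 0 123;-12 0 0 0 123;-12 0 0 0 123;0 0 -20 0 123;0 0 -30 0 123;0 0 -35 0 123;0 0 -30 0 123;0 0 0 0 123"
}}

```text
time_s: 23.17
tool_pos: [0.5251, 0.0054, 0.0987]
tool_rot: [179.4, -0.2, 76.0]
force: [1.2, 0.7, 0.1]
grip_width: 0.0453
grasp_force: 0.0
```

```bash
python3 - <<'E'
from h import *
o=telemetry.get_obs(); im=cams.read_camera('wrist'); cv2.imwrite('pics/w7.png',im)
np.set_printoptions(suppress=True,precision=3)
print(o['time_s'],o['tool_pos'],o['tool_rot'],o['force'])
E
```

```text
23.1667 [0.525 0.005 0.099] [179.374  -0.16   75.977] [1.18  0.732 0.116]
```

View pics/w7.png

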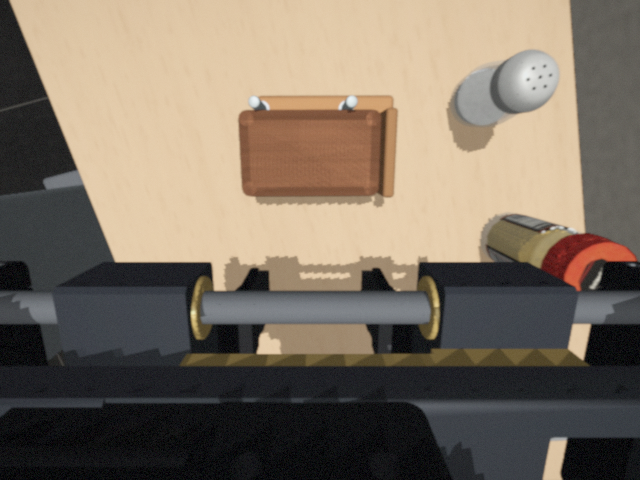

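The stack looks like one block at (311,153). Its right edge is at the board (382) and its upper edge is at the posts (110). I'll do a finishing round of taps, end then side.

>>> {"name": "arm_command", "arguments": {
  "series": "12.7 -16.5 0 0 182;12.7 -16.5 0 0 182;12.7 -16.5 0 0 182;12.7 -16.5 0 0 182;12.7 -16.5 0 0 182;0 0 0 0.12 182;0 0 0 0.12 182;0 0 0 0.12 182;0 0 0 0.12 182;0 0 0 0.12 182;0 0 0 0.12 182;0 0 0 0.12 182;0 0 0 0.12 182;0 0 0 0.12 182;0 0 0 0.12 182;0 0 0 0.12 182;0 0 0 0.12 182;0 0 0 0.12 182;0 0 0 0.012 182;0 0 0 0 182"
}}

```text
time_s: 24.88
tool_pos: [0.455, 0.0858, 0.0918]
tool_rot: [-180.0, 0.1, -14.0]
force: [-0.5, -0.3, 0.7]
grip_width: 0.0249
grasp_force: 0.0
```

>>> {"name": "arm_command", "arguments": {
  "series": "0 -2 15 0 182;0 0 30 0 182;0 0 30 0 182;0 0 22 0 182;0 0 10 0 182;0 0 5 0 182;0 0 2.3 0 182;4 0 0 0 182;4 0 0 0 182;4 0 0 0 182;3 0 0 0 182;2 0 0 0 182;2 0 0 0 182;1 0 0 0 182;1 0 0 0 182;0 0 0 0 182"
}}

```text
time_s: 26.22
tool_pos: [0.4766, 0.082, -0.0217]
tool_rot: [180.0, 0.0, -14.2]
force: [0.4, -0.3, -0.3]
grip_width: 0.025
grasp_force: 0.0
```

>>> {"name": "arm_command", "arguments": {
  "series": "1 0 0 0 182;1 0 0 0 182;1 0 0 0 182;0 0 0 0 182"
}}

```text
time_s: 26.55
tool_pos: [0.4786, 0.0814, -0.0219]
tool_rot: [180.0, 0.1, -14.2]
force: [-2.6, 0.4, 1.9]
grip_width: 0.025
grasp_force: 1.2
```

>>> {"name": "arm_command", "arguments": {
  "series": "1 0 0 0 182;1 0 0 0 182;1 0 0 0 182;0 0 0 0 182"
}}

```text
time_s: 26.88
tool_pos: [0.4786, 0.0813, -0.0223]
tool_rot: [179.9, 0.4, -14.1]
force: [-9.1, 0.7, 7.5]
grip_width: 0.0254
grasp_force: 4.6
```

>>> {"name": "arm_command", "arguments": {
  "series": "-6 0 0 0 182;-10 0 0 0 182;0 0 -20 0 123;0 0 -30 0 123;0 0 -25 0 123;18.2 17.8 0 0 123;18.2 17.8 0 0 123;18.2 17.8 0 0 123;18.3 17.8 0 0 123;0 0 0 -0.12 123;0 0 0 -0.12 123;0 0 0 -0.12 123;0 0 0 -0.12 123;0 0 0 -0.12 123;0 0 0 -0.12 123;0 0 0 -0.12 123;0 0 0 -0.12 123;0 0 0 -0.12 123;0 0 0 -0.12 123;0 0 0 -0.12 123"
}}

```text
time_s: 28.55
tool_pos: [0.5201, -0.0026, 0.0534]
tool_rot: [179.9, 0.0, 61.8]
force: [0.0, -0.5, -0.8]
grip_width: 0.0446
grasp_force: 0.0
```

>>> {"name": "arm_command", "arguments": {
  "series": "0 0 0 -0.12 123;0 0 0 -0.12 123;0 0 0 -0.01 123;0 0 0 0 123"
}}

```text
time_s: 28.88
tool_pos: [0.52, -0.0025, 0.0533]
tool_rot: [180.0, -0.0, 75.6]
force: [0.3, -0.2, 0.5]
grip_width: 0.0451
grasp_force: 0.0
```

>>> {"name": "arm_command", "arguments": {
  "series": "0 0 20 0 123;0 0 25 0 123;0 0 18 0 123;0 0 8 0 123;0 0 4 0 123;4 0 0 0 123;4 0 0 0 123;4 0 0 0 123;4 0 0 0 123;4 0 0 0 123;3 0 0 0 123;2 0 0 0 123;2 0 0 0 123;2 0 0 0 123;1 0 0 0 123;0 0 0 0 123"
}}

```text
time_s: 30.22
tool_pos: [0.5274, 0.0269, -0.0217]
tool_rot: [-180.0, -0.0, 75.8]
force: [0.3, -0.6, -0.0]
grip_width: 0.045
grasp_force: 0.0
```

>>> {"name": "arm_command", "arguments": {
  "series": "1 0 0 0 123;1 0 0 0 123;1 0 0 0 123;1 0 0 0 123;0 0 0 0 123"
}}

```text
time_s: 30.63
tool_pos: [0.5279, 0.0289, -0.0218]
tool_rot: [-180.0, 0.2, 75.8]
force: [-1.1, -4.6, 4.2]
grip_width: 0.0453
grasp_force: 2.5
```

Firm contact at the same place. I'll press slightly, retreat, and take a last look.

>>> {"name": "arm_command", "arguments": {
  "series": "1 0 0 0 123;0.5 0 0 0 123;0 0 0 0 123;-4 0 0 0 123;-12 0 0 0 123;-14 0 0 0 123;0 0 -20 0 123;0 0 -30 0 123;0 0 -35 0 123;0 0 -30 0 123;0 0 0 0 123;0 0 0 0 123"
}}

```text
time_s: 31.63
tool_pos: [0.5232, 0.0035, 0.095]
tool_rot: [179.7, -0.1, 75.8]
force: [-0.3, -0.0, -1.0]
grip_width: 0.0452
grasp_force: 0.0
```

```bash
python3 - <<'E'
from h import *
o=telemetry.get_obs(); im=cams.read_camera('wrist'); s=cams.read_camera('scene')
print(o['time_s'],o['tool_pos'],o['force'])
a=cv2.resize(im[80:210,220:420],None,fx=2,fy=2,interpolation=cv2.INTER_CUBIC); b=cv2.resize(s[230:300,255:345],(400,310),interpolation=cv2.INTER_CUBIC)
cv2.imwrite('pics/end.png',np.vstack([a,b]))
E
```

```text
31.6333 [0.52322485 0.00347151 0.09497872] [-0.26664524 -0.02599095 -1.03879522]
```

View pics/end.png

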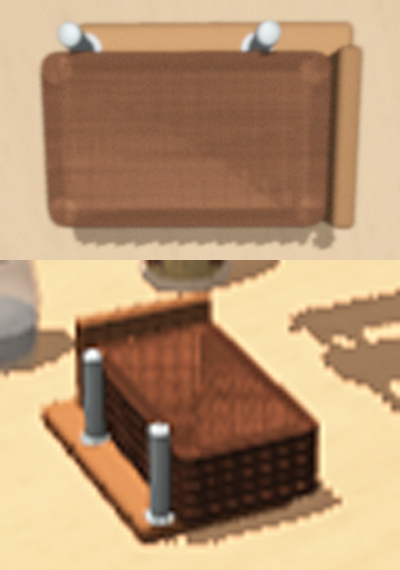

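Both views show one square block of five, flush to the board (top view, x≈330) and to the posts (y≈52).

```bash
python3 -c "
from cell import env
print(env.sign_off())"
```

```text
the job is handed in; nothing more can be done
None
```

I laid the loose coaster on the stack and tapped all five into one block that looks flush against the end board and side posts; I didn't touch the mug, salt shaker, remote or tape, and handed the job in at about 32 s.

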